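# Lock the pastry keeper by running the seam tool along its keys

### The job

Lock the pastry keeper: draw the ball-tipped seam tool out of its dock, put it down and take it again by its black handle, then reach under the clear visor with it and run its ball along the curved row of white keys, starting at the red dot, slowly and with gentle pressure in one unbroken run, until all eight keys are pressed fully home. Work with the tool only: keep the hand off the keeper and leave the shaker, garlic, mug and spice jar where they are. Finally stand the tool level on the worktop, on its ball and foot, clear of the keeper, and let go.

Things in the scene. Friction and masses are not known exactly. Their poses are not given: they have to be found in the camera images.
- keeper: Blue pastry keeper fixed to the worktop, 160 deep (x) x 200 wide (y) x 187 high with its wooden knob. Origin: centre of its underside; x points to its back (away from the robot), y to its left. Front half (x -80 to 0): flat deck 50 above the worktop, with the row of white keys; back half: a bin. A clear visor juts from the bin over the keys.
- visor_edge (a point): Middle of the lower front edge of the clear visor, axes as the keeper's. The visor is 5 thick, 200 wide, 76 above the deck, and runs back from here (x = -102 of the keeper) to the bin at x = 0; no cheeks. No gripper can stand over the keys: there the tool must be held 90 or more behind its ball, in front of this edge.
- key_row (a point): Middle of the arc on which the eight white keys lie, on the deck (50 above the worktop; (-45, 0) of the keeper), axes as the keeper's. The arc has radius 145 about the keeper's (100, 0) and bulges to the front; keys 22 apart, 16 wide across the arc, 20 long along it, rounded ends, on a black strip. A red dot at its left end (+y), beside key 1.
- seam_tool: Hand tool, 0.16 kg, 176 long, standing level on its ball and foot. Origin: at worktop level under its middle; x to the ball end, z up. Straight bar 22 wide (y), 26 high (z 30 to 56), x -86 to +90: black ribbed handle up to x = 30, yellow head beyond. Steel ball under x = 75; rubber foot 36 wide, 16 long under x = -78, both down to z = 0. Balances near x = 0. Pinch the bar across y.
- ball_tip (a point): Lowest point of the seam tool's polished steel ball (20 diameter, on a neck of 12), 75 ahead of the tool's origin; axes as the tool's.
- dock: White sleeve fixed to the worktop, 125 long (x -100 to +25), 60 wide, 78 high, roof's underside 72, inside 48 wide, open only at +x. Origin: on the worktop under the docked tool's origin. The tool stands in it along its x, only the last 65 mm (the head) sticking out: draw it straight out along +x by 125 or more, raised no more than 12, before turning or lifting it.
- salt_shaker: White salt shaker, 37 x 37 x 76, bystander; origin at the centre of its underside.
- garlic: Garlic bulb, about 60 across and high, bystander; origin at its underside.
- mug: Dark and cream mug, 86 x 117 x 99 with handle, bystander; origin at its underside.
- spice_jar: Spice jar with a red cap, 49 across, 108 high, bystander; origin at the centre of its underside.
- key_1 (a joint): Travel of white key 1 (counted from the red dot), m: 0 up, 0.004 home (home counts from 0.003). Its centre is at x = -25, y = 73 mm of the keeper; its crown stands 5 mm over the deck when up, 1 mm when home. It sinks under 1.5 to 3 N and stays where it is left.
- key_2 (a joint): Travel of white key 2 (counted from the red dot), m: 0 up, 0.004 home (home counts from 0.003). Its centre is at x = -35, y = 54 mm of the keeper; its crown stands 5 mm over the deck when up, 1 mm when home. It sinks under 1.5 to 3 N and stays where it is left.
- key_3 (a joint): Travel of white key 3 (counted from the red dot), m: 0 up, 0.004 home (home counts from 0.003). Its centre is at x = -41, y = 33 mm of the keeper; its crown stands 5 mm over the deck when up, 1 mm when home. It sinks under 1.5 to 3 N and stays where it is left.
- key_4 (a joint): Travel of white key 4 (counted from the red dot), m: 0 up, 0.004 home (home counts from 0.003). Its centre is at x = -45, y = 11 mm of the keeper; its crown stands 5 mm over the deck when up, 1 mm when home. It sinks under 1.5 to 3 N and stays where it is left.
- key_5 (a joint): Travel of white key 5 (counted from the red dot), m: 0 up, 0.004 home (home counts from 0.003). Its centre is at x = -45, y = -11 mm of the keeper; its crown stands 5 mm over the deck when up, 1 mm when home. It sinks under 1.5 to 3 N and stays where it is left.
- key_6 (a joint): Travel of white key 6 (counted from the red dot), m: 0 up, 0.004 home (home counts from 0.003). Its centre is at x = -41, y = -33 mm of the keeper; its crown stands 5 mm over the deck when up, 1 mm when home. It sinks under 1.5 to 3 N and stays where it is left.
- key_7 (a joint): Travel of white key 7 (counted from the red dot), m: 0 up, 0.004 home (home counts from 0.003). Its centre is at x = -35, y = -54 mm of the keeper; its crown stands 5 mm over the deck when up, 1 mm when home. It sinks under 1.5 to 3 N and stays where it is left.
- key_8 (a joint): Travel of white key 8 (counted from the red dot), m: 0 up, 0.004 home (home counts from 0.003). Its centre is at x = -25, y = -73 mm of the keeper; its crown stands 5 mm over the deck when up, 1 mm when home. It sinks under 1.5 to 3 N and stays where it is left.
Mind the look-alikes: they are no part of the job. Several things have the shape of the dock; the one meant has the colours described above.

How it is judged (in metres and radians):
On the way, in this order (a step that is already met when the one before it is completed fails the run):
1. the seam tool is drawn clear of its dock (by more than 100 mm) (horizontal distance between seam_tool and dock above 0.1 m), for 0.2 s.
2. the seam tool is put down on the worktop out of the dock and let go (horizontal distance between seam_tool and dock above 0.1 m and contact force between the fingers and seam_tool below 0.1 N and height (world z) of seam_tool below 0.012 m and angle between seam_tool's own z axis and vertical below 0.3 rad and linear speed of seam_tool below 0.03 m/s), for 0.2 s.
3. the run has begun at the red dot, with the tool held by its handle (60 mm or more from the ball): key 1 is home, keys 5 to 8 are not (value of joint key_1 above 0.003 m and horizontal distance between the grasp point and ball_tip above 0.06 m and value of joint each of key_5, key_6, key_7, key_8 below 0.003 m), for 0.1 s.
4. the run has come halfway: keys 1 to 4 are home, keys 7 and 8 are not (value of joint each of key_1, key_2, key_3, key_4 above 0.003 m and value of joint each of key_7, key_8 below 0.003 m), for 0.1 s.
5. all eight keys are home (value of joint each of key_1, key_2, key_3, key_4, key_5, key_6, key_7, key_8 above 0.003 m), for 0.2 s.
At the end, for the whole second after the job is handed in: All eight keys are home (each pressed more than 3 mm of its 4 mm); the seam tool stands on the worktop on its ball and foot (its underside within about 10 mm of the worktop's level, tilted less than 0.15 rad), not touching the keeper, released and at rest (all of step 5 and angle between seam_tool's own z axis and vertical below 0.15 rad and height (world z) of seam_tool between -0.01 and 0.012 m and contact force between seam_tool and keeper below 0.1 N and linear speed of seam_tool below 0.02 m/s and contact force between the fingers and seam_tool below 0.1 N).
It fails at once if the tool moves faster than 0.12 m/s while it touches the keeper (contact force between seam_tool and keeper above 0.5 N and linear speed of seam_tool above 0.12 m/s).
It fails at once if the tool presses on the keeper with more than 30 N (contact force between seam_tool and keeper above 30 N).
It fails at once if the run is broken: the ball is lifted more than 20 mm over the deck when key 1 is home and key 8 is not (value of joint key_1 above 0.003 m and value of joint key_8 below 0.003 m and z of ball_tip in the frame of keeper above 0.07 m).
It fails at once if the hand or arm pushes on the keeper with more than 4 N (contact force between any of the fingers, the arm and keeper above 4 N).
It fails at once if the salt shaker, garlic, mug or spice jar is moved by more than 30 mm (distance of any of salt_shaker, garlic, mug, spice_jar from where it was at the start of the episode above 0.03 m).
It also fails if it takes over 72 s, if anything falls off the work surface, if the arm or the gripper's body presses on something with over 40 N, if the wrist force passes 120 N, or if a joint passes its speed limit or range.

### The arm

A 6-joint arm with a two-finger parallel gripper is mounted at the origin on a cart in front of the work surface, level with it; the furniture and walls round the work are solid. World frame = base frame: x ahead of the robot, y to its left, z up, the work surface at z = 0. Lengths are in mm, angles in rad, forces in N, time in s.
With the tool pointing down it reaches from about 350 to 975 mm from the base axis. Payload 7.1 kg.
Tool frame: the origin (TCP) lies midway between the tips of the shut fingers; the grasp point (between the pads) lies 19 mm behind it (ctrl.tcp_to_grasp is the distance from the TCP to the grasp point, in mm); z points along the fingers, y is the line along which they close (so a half turn about z gives the same grasp; the last joint's range is limited). The gripper opens to 88 mm and grips with 3 to 60 N. Pads are 20 mm wide; open, the fingers measure 115 mm over their backs; the gripper's body (75 mm by 178 mm) begins 61 mm behind the grasp point.
Start: joints at [1.157, 0.423, 1.63, -0, 1.089, -0.019], TCP at [240.357, 576.917, 222.675] pointing down, gripper open.
Joint ranges: [-3, 3], [-0.9, 2.11], [0.09, 2.58], [-1.31, 4.45], [0.11, 2.69], [-2.54, 2.54]. Speed limits (rad/s): [2.39, 2.39, 3.01, 3.14, 3.14, 3.14].

### API

Orientations are given as a rotation vector (axis times angle).
In Python, from workcell import get_obs, cams, ticket, boxes_of, ctrl gives the robot as it stands.
- The arm moves only by the shell command python3 -m creep 'ROWS' [OPENING]. ROWS is JSON, one flat list of numbers, 4 for each row, row after row: the shift along the world's x, y, z in m, then the turn about the world's z in rad. In form: [tx, ty, tz, spin, tx, ty, tz, spin, ...]. A call has 1 to 10 rows; each row is the pose to reach, as a shift and turn from the pose commanded when the call began; what a row does not reach only later rows make up. A row lasts 1/12 s, in which the tool goes at most 41.7 mm and 7.16 degrees, less where a joint would pass 70% of its speed; a pose out of reach is approached as far as the arm can. A call with a gripper value outside its range is refused whole. OPENING is the opening, from 0 (shut) to 1 (fully open), set as the call begins (- or left out, the last holds). The fingers move at their own pace and stop on an object; the grip force is fixed at half the most. Time passes only in rows, so rows that repeat a pose let the fingers close. It gives the time, the measured TCP pose, the force, the opening and the grip force at its end, in the units of the state.
- get_obs(): the state, without advancing time (a new reading comes with each control period).
- cams.get_image(name): name is "scene" or "top" or "wrist"; returns (picture, depth): 400x640x3 uint8, red, green, blue; 400x640 float32, mm along the optical axis (not along the pixel's ray), 0 where there is no reading.
- cams.get_calibration(name): a dict with "mtx" (3x3 intrinsics, pixels), "D" ([k1, k2, p1, p2, k3] as OpenCV has them; the pictures are not rectified), "R" (3x3) and "t" (3): a world point X has camera coordinates R X + t; the wrist camera has in their place "mount" (4x4, takes a point from camera to tool coordinates, whose origin is the TCP and whose axes are the flange's). Camera axes: x right, y down, z forward; pixel columns grow to the right and rows downward; lengths in mm; the calibration is good to about 2 mm. A picture is of the moment at which its call begins: read the wrist's pose just before it. get_calibration takes no time and is no camera call.
- ticket.close_job(): hands the job in; it is judged then, once.
Trained networks look in the newest picture that a camera, given by its name, has taken for a name from the list of things; names that differ only in an ending like _2 or _b are one class to them, and where a whole thing is asked for, a point or a joint stands for the part that bears it (a point fixed in the world has none). Each returns a list of dicts, best first, with "score" (0 to 1); they miss things now and then, are a little off and sometimes report something else, mostly with a low value. They report only what shows in the picture. A call takes as long as a camera call. They do not tell look-alikes from the thing itself.
- boxes_of(camera, target): "centre" ([column, row] in pixels, amid what is visible of it).
The state is a dict: "t": time; "qpos": joint angles; "qvel": joint speeds; "joint_torque": joint torques, N m; "ee_pos": TCP position; "orientation": TCP orientation; "ft_force": force on the tool from outside, world axes, zero at the start; "moment": the same for the moment, N m; "width": finger opening in mm; "grasp_force": force on a finger pad.
Only numpy, scipy, OpenCV 4.12 (cv2) and the standard library are available. Lean on these libraries where they do the work, as an engineer would, in place of code of your own. Each camera call takes 0.05 s, during which the arm holds its last target. There are 200 camera calls.

## Working session

There is one attempt and no reset: what is moved stays moved. The work goes in short steps, Python scripts to look and compute and a shell command to move; the robot and the scene stay as the last step left them, time stands still between calls to the robot, and variables do not carry over. Pictures are saved under pics/ and viewed, at most 10 in all, crops included, and the job is handed in when it is done.

```bash
mkdir -p pics
cat > h.py <<'E'
import numpy as np, cv2
from scipy.spatial.transform import Rotation as Ro
from workcell import get_obs, cams, ticket, boxes_of, ctrl
def cloud(name):
    o=get_obs(); im,d=cams.get_image(name); c=cams.get_calibration(name)
    K=np.array(c["mtx"],float);D=np.array(c["D"],float)
    v,u=np.mgrid[0:400,0:640]
    n=cv2.undistortPoints(np.stack([u,v],-1).reshape(-1,1,2).astype(float),K,D).reshape(400,640,2)
    P=np.dstack([n*d[...,None],d])
    if "R" in c: W=(P-np.array(c["t"]))@np.array(c["R"])
    else:
        M=np.array(c["mount"]);W=P@M[:3,:3].T+M[:3,3]
        W=W@Ro.from_rotvec(o["orientation"]).as_matrix().T+np.array(o["ee_pos"])
    W[d==0]=np.nan
    return im,W
def save(n,im): cv2.imwrite("pics/"+n+".png",im[...,::-1])
E
python3 - <<'E'
from h import *
print(get_obs())
for n in("top","scene"):
    im,W=cloud(n);np.save(n+"W.npy",W);np.save(n+"I.npy",im);save(n,im)
    for t in("keeper","key_row","seam_tool","ball_tip","dock","salt_shaker","garlic","mug","spice_jar"):
        for b in boxes_of(n,t)[:4]:
            c=np.round(b["centre"]).astype(int);print(n,t,c,round(b["score"],2),np.round(W[c[1],c[0]]))
E
```

```text
{'t': 0.0, 'qpos': array([ 1.15698615e+00,  4.23852310e-01,  1.63066487e+00,  2.20068660e-05,
        1.08861233e+00, -1.89604337e-02]), 'qvel': array([-0.00189905,  0.00096159,  0.00047857, -0.00035484, -0.00088777,
        0.00047562]), 'joint_torque': array([-1.12520720e-03, -5.44618535e+01, -2.73666215e+01,  6.43422687e-02,
        2.27850740e-02, -1.10058850e-04]), 'ee_pos': array([240.14542977, 576.42779664, 221.90441475]), 'orientation': array([-6.16154416e-01, -3.08022075e+00,  2.35096667e-03]), 'ft_force': array([ 0.24312476, -0.61766309,  0.02716119]), 'moment': array([ 0.00266123, -0.02491161,  0.00104884]), 'grasp_force': 0.0, 'width': 87.91127834714165}
top keeper [430 144] 0.83 [619. 120. 131.]
top key_row [430 144] 0.91 [619. 120. 131.]
top key_row [320 239] 0.49 [412. 350.  57.]
top seam_tool [320 240] 0.69 [409. 350.  58.]
top ball_tip [320 240] 0.53 [409. 350.  58.]
top dock [276 240] 0.69 [407. 447.  76.]
top dock [184 239] 0.55 [403. 649.  80.]
top salt_shaker [276 160] 0.71 [586. 454.  74.]
top salt_shaker [321 168] 0.7 [565. 351. 108.]
top garlic [276 203] 0.97 [491. 454.  48.]
top mug [320 242] 0.68 [405. 350.  56.]
top mug [223 165] 0.6 [581. 589.   8.]
top spice_jar [321 167] 0.79 [568. 351. 105.]
scene keeper [427 248] 0.92 [611.  89. 132.]
scene key_row [425 247] 0.84 [607.  91. 135.]
scene seam_tool [286 213] 0.84 [411. 349.  55.]
scene ball_tip [282 217] 0.93 [399. 343.  52.]
scene ball_tip [429 289] 0.58 [602.  42.  57.]
scene dock [248 141] 0.98 [400. 602.  80.]
scene dock [269 185] 0.63 [398. 425.  81.]
scene salt_shaker [342 164] 0.55 [592. 436.  70.]
scene garlic [304 184] 0.86 [490. 436.  39.]
scene mug [313 137] 0.88 [554. 533.  96.]
scene spice_jar [354 188] 0.91 [576. 336.  83.]
```

View pics/top.png

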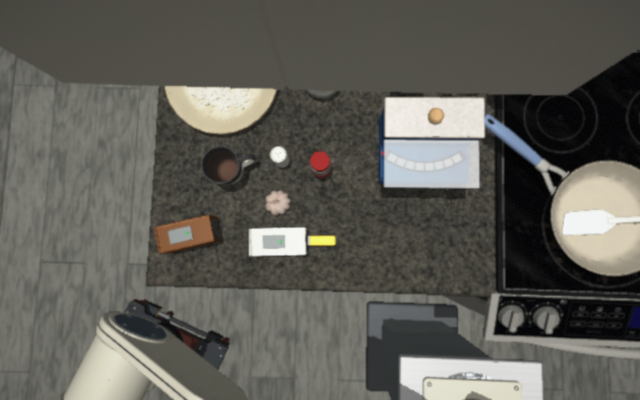

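View pics/scene.png

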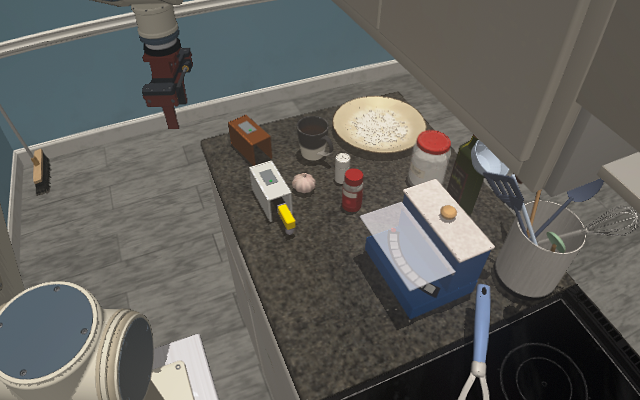

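The white dock with the yellow head sticking out is at top [276,240], and the head is at [320,240]. The brown sleeve at [184,235] has the wrong colour, so it is a look-alike. The keeper is at [430,145], with the keys arcing from about [388,158] (red dot, left) to [463,158]. Next I'll confirm in a crop and measure.

Run:
```python
from h import *
im=np.load("topI.npy");W=np.load("topW.npy")
cr=np.hstack([cv2.resize(im[205:275,150:350],None,fx=2,fy=2,interpolation=2),cv2.resize(im[85:155,370:500],(260,140))]) if 0 else None
a=cv2.resize(im[200:280,145:345],(800,320),interpolation=2);b=cv2.resize(im[85:205,370:500],(290,268),interpolation=2)
c=np.zeros((590,800,3),np.uint8);c[:320]=a;c[321:589,:290]=b;save("crop1",c)
X,Y,Z=W[...,0],W[...,1],W[...,2]
hsv=cv2.cvtColor(im,cv2.COLOR_RGB2HSV);H,S,V=[hsv[...,i].astype(int) for i in range(3)]
def rect(m,n):
    p=np.c_[X[m],Y[m]].astype(np.float32);r=cv2.minAreaRect(p);print(n,m.sum(),np.round(r,2) if 0 else r,"z",np.round(np.nanpercentile(Z[m],[5,50,95]),1),"mean",p.mean(0).round(1), "corners",cv2.boxPoints(r).round(0).tolist())
u,v=np.meshgrid(np.arange(640),np.arange(400))
def box(a,b,c,d):return (u>a)&(u<b)&(v>c)&(v<d)
rect(box(240,312,220,265)&(Z>65)&(Z<95),"dock")
rect(box(300,345,225,255)&(H>22)&(H<38)&(S>120),"yellow")
rect(box(300,345,225,255)&(H>22)&(H<38)&(S>120)&(Z>48),"yellowtop")
rect(box(375,495,85,200)&(Z>138)&(Z<165),"lid")
for vv in range(95,196,6): print(vv,W[vv,430].round(0),W[vv,400].round(0),im[vv,430])
rect(box(375,495,85,200)&(Z>40)&(Z<60),"deck")
```

```text
dock 1528 ((404.2593688964844, 444.7431335449219), (59.84259796142578, 123.94445037841797), 2.952035427093506) z [75.2 78.3 81.7] mean [404.  445.1] corners [[371.0, 505.0], [378.0, 381.0], [437.0, 384.0], [431.0, 508.0]]
yellow 283 ((408.7320556640625, 344.666748046875), (25.92092514038086, 56.891700744628906), 1.683809757232666) z [ 0.3 55.1 59. ] mean [nan nan] corners [[395.0, 373.0], [397.0, 316.0], [423.0, 317.0], [421.0, 373.0]]
yellowtop 249 ((408.5025939941406, 345.5720520019531), (20.236194610595703, 54.24623107910156), 1.6760492324829102) z [51.6 55.6 59.1] mean [408.5 345.6] corners [[398.0, 372.0], [399.0, 318.0], [419.0, 319.0], [418.0, 373.0]]
lid 1094 ((638.5115966796875, 119.4848861694336), (144.49905395507812, 203.911376953125), 1.654911994934082) z [143.7 164.1 164.9] mean [660.8 121.3] corners [[563.0, 219.0], [569.0, 15.0], [714.0, 20.0], [708.0, 223.0]]
95 [767.  96.   0.] [767. 168.  -3.] [76 74 68]
101 [701. 128. 167.] [700. 190. 168.] [229 223 215]
107 [690. 128. 164.] [687. 190. 168.] [235 229 222]
113 [672. 131. 182.] [675. 189. 167.] [174 143 101]
119 [660
[... 187 characters left out ...]
141 137 132]
143 [621. 121. 133.] [619. 184. 134.] [194 199 202]
149 [608. 120. 131.] [607. 183. 129.] [192 205 214]
155 [596. 120. 129.] [594. 183. 131.] [192 203 214]
161 [582. 120. 133.] [581. 183. 132.] [191 197 201]
167 [570. 120. 130.] [569. 183. 129.] [222 224 223]
173 [557. 119. 130.] [555. 183. 130.] [193 202 213]
179 [544. 119. 130.] [542. 183. 133.] [193 203 216]
185 [532. 119. 130.] [529. 183. 133.] [198 200 201]
191 [534.  93.  -1.] [531. 165.   1.] [39 38 34]
deck 170 ((625.7877807617188, 215.74996948242188), (158.35723876953125, 8.739518165588379), 1.1481072902679443) z [45.6 50.5 58.1] mean [598.6 215.4] corners [[547.0, 219.0], [547.0, 210.0], [705.0, 213.0], [705.0, 222.0]]
```

View pics/crop1.png

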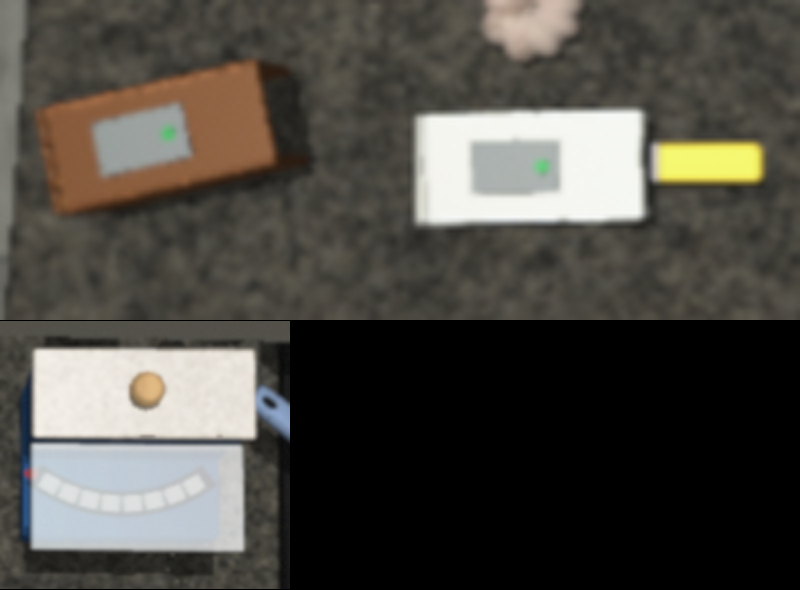

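The crop confirms it: white sleeve with the yellow head on its right, and the brown one has no tool. The dock's +x is about (0.05,-1), its origin is near (406,407), and the head ends at y≈317. I'll move above the head while I refine the keeper.

```bash
python3 -m creep '[0.169,-0.228,-0.08,-1.129,0.169,-0.228,-0.08,-1.129,0.169,-0.228,-0.08,-1.129,0.169,-0.228,-0.08,-1.129,0.169,-0.228,-0.08,-1.129,0.169,-0.228,-0.08,-1.129,0.169,-0.228,-0.08,-1.129,0.169,-0.228,-0.08,-1.129,0.169,-0.228,-0.08,-1.129,0.169,-0.228,-0.08,-1.129]' 1
python3 - <<'E'
from h import *
def rect(X,Y,Z,m,n):
    m=m&np.isfinite(Z)
    p=np.c_[X[m],Y[m]].astype(np.float32);r=cv2.minAreaRect(p);print(n,m.sum(),np.round(r[0],1),np.round(r[1],1),round(r[2],2),"z",np.round(np.nanpercentile(Z[m],[5,50,95]),1),"corners",cv2.boxPoints(r).round(0).tolist())
im=np.load("topI.npy");W=np.load("topW.npy");X,Y,Z=W[...,0],W[...,1],W[...,2]
u,v=np.meshgrid(np.arange(640),np.arange(400));B=(u>375)&(u<495)&(v>85)&(v<200)
rect(X,Y,Z,B&(Z>158)&(Z<175),"lid");rect(X,Y,Z,B&(Z>120)&(Z<140),"visor")
# keys: bright through visor, ray to z=55
c=cams.get_calibration("top");C=-np.array(c["R"]).T@np.array(c["t"])
g=im.min(2).astype(int);m=B&(v>146)&(v<180)&(u>384)&(u<468)&(g>205)
Q=C+(W-C)*((54-C[2])/(Z-C[2]))[...,None]
rect(Q[...,0],Q[...,1],Z,m,"keys")
red=B&(im[...,0]>im[...,1].astype(int)+50)&(u<390);print("red",np.c_[u[red],v[red]].mean(0),W[red].mean(0))
imw,Ww=cloud("wrist");save("w1",imw)
hs=cv2.cvtColor(imw,cv2.COLOR_RGB2HSV);H,S=hs[...,0],hs[...,1]
rect(Ww[...,0],Ww[...,1],Ww[...,2],(H>22)&(H<38)&(S>120)&(Ww[...,2]>48)&(Ww[...,2]<64),"yellow")
rect(Ww[...,0],Ww[...,1],Ww[...,2],(S<40)&(Ww[...,2]>70)&(Ww[...,2]<86),"dock")
E
```

```text
t: 1.83
ee_pos: [410.0, 348.0, 142.5]
orientation: [-2.176, -2.266, 0.0]
ft_force: [-0.4, -0.6, 0.6]
width: 87.7
grasp_force: 0.0
lid 3783 [667.7 120.4] [ 85.1 204.4] 1.94 z [163.3 166.2 169. ] corners [[622.0, 221.0], [629.0, 17.0], [714.0, 20.0], [707.0, 224.0]]
visor 4638 [613.5 119.1] [174. 201.] 1.04 z [128.3 131.3 134.6] corners [[525.0, 218.0], [528.0, 17.0], [702.0, 20.0], [699.0, 221.0]]
keys 503 [595.2 118.7] [ 36.  167.6] 0.55 z [128.5 131.4 134.2] corners [[576.0, 202.0], [578.0, 35.0], [614.0, 35.0], [612.0, 203.0]]
red [382.         152.71428571] [nan nan nan]
yellow 1388 [407.6 345.5] [21.4 57.5] 1.54 z [51.4 53.6 54.8] corners [[396.0, 374.0], [398.0, 317.0], [419.0, 317.0], [418.0, 375.0]]
dock 15951 [495.5 421.8] [242.8 177.2] 3.18 z [73.5 76.  77.6] corners [[369.0, 504.0], [379.0, 327.0], [622.0, 340.0], [612.0, 517.0]]
```

View pics/w1.png

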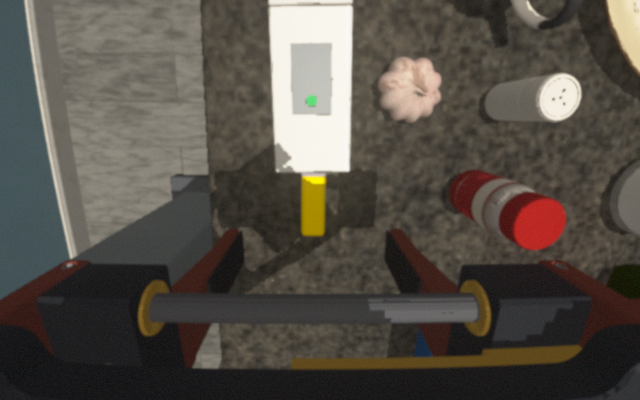

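Wrist view: the yellow head is at [313,205] with the dock straight above it, and the jaws line up. Descending, gripping, then drawing out.

```bash
python3 -m creep '[-0.002,0.001,-0.04,0,-0.002,0.001,-0.08,0,-0.002,0.001,-0.105,0,-0.002,0.001,-0.118,0,-0.002,0.001,-0.118,0,-0.002,0.001,-0.118,0]' 1
python3 -m creep '[0,0,0,0,0,0,0,0,0,0,0,0,0,0,0,0,0,0,0,0,0,0,0,0]' 0
python3 -m creep '[0,0,0.003,0,0,0,0.006,0,0,0,0.006,0]' 0
```

```text
t: 2.38
ee_pos: [406.9, 350.3, 24.4]
orientation: [-2.164, -2.277, 0.002]
ft_force: [0.1, -0.2, 0.7]
width: 87.7
grasp_force: 0.0
t: 2.88
ee_pos: [407.6, 350.1, 25.1]
orientation: [2.168, 2.273, 0.001]
ft_force: [0.3, -0.4, 0.3]
width: 51.5
grasp_force: 0.0
t: 3.13
ee_pos: [407.7, 350.1, 31.3]
orientation: [2.169, 2.273, 0.001]
ft_force: [0.4, -0.4, -0.2]
width: 31.5
grasp_force: 0.0
```

The fingers are still closing, so I'll go back down and wait for the grip.

```bash
python3 -m creep '[0,0,-0.006,0,0,0,-0.006,0,0,0,-0.006,0,0,0,-0.006,0,0,0,-0.006,0]' 0
python3 -m creep '[0,0,0.003,0,0,0,0.006,0,0,0,0.006,0]' 0
```

```text
t: 3.55
ee_pos: [407.2, 349.8, 24.4]
orientation: [-2.169, -2.273, 0.001]
ft_force: [0.4, 0.4, -1.9]
width: 22.1
grasp_force: 29.9
t: 3.8
ee_pos: [407.5, 350.0, 31.2]
orientation: [2.169, 2.273, 0.001]
ft_force: [0.0, -0.1, -1.9]
width: 21.8
grasp_force: 29.9
```

```bash
python3 -m creep '[0.001,-0.015,0,0,0.0015,-0.035,0,0,0.0025,-0.06,0,0,0.0035,-0.085,0,0,0.0045,-0.11,0,0,0.0055,-0.135,0,0,0.0065,-0.155,0,0,0.0065,-0.155,0,0,0.0065,-0.155,0,0]' 0
python3 -m creep '[0,0,-0.003,0,0,0,-0.006,0,0,0,-0.006,0]' 0
python3 -m creep '[0,0,0,0,0,0,0,0,0,0,0,0,0,0,0,0]' 0.6
python3 - <<'E'
from h import *
im,W=cloud("wrist");save("w2",im)
X,Y,Z=W[...,0],W[...,1],W[...,2]
hs=cv2.cvtColor(im,cv2.COLOR_RGB2HSV);H,S=hs[...,0],hs[...,1]
m=(Z>45)&(Z<64)&(X>380)&(X<450)&(Y>160)&(Y<360)
p=np.c_[X[m],Y[m]].astype(np.float32);r=cv2.minAreaRect(p);print(r,cv2.boxPoints(r).round(0).tolist(),np.nanpercentile(Z[m],[5,50,95]))
im,W=cloud("top");X,Y,Z=W[...,0],W[...,1],W[...,2];save("t2",im)
m=(Z>45)&(Z<64)&(X>380)&(X<450)&(Y>160)&(Y<360)
p=np.c_[X[m],Y[m]].astype(np.float32);print(m.sum());r=cv2.minAreaRect(p);print(r,cv2.boxPoints(r).round(0).tolist(),get_obs()["ee_pos"])
E
```

```text
t: 4.55
ee_pos: [413.7, 193.7, 30.8]
orientation: [-2.171, -2.27, 0.0]
ft_force: [0.4, 1.0, -1.9]
width: 21.2
grasp_force: 29.9
t: 4.8
ee_pos: [414.1, 195.7, 24.3]
orientation: [2.167, 2.274, 0.001]
ft_force: [0.3, 0.2, -1.3]
width: 21.5
grasp_force: 29.9
t: 5.13
ee_pos: [413.8, 195.2, 24.7]
orientation: [2.168, 2.273, 0.0]
ft_force: [0.1, -0.2, -0.2]
width: 45.1
grasp_force: 0.0
((418.8902282714844, 248.20486450195312), (140.30165100097656, 64.16185760498047), 81.5028076171875) [[377.0, 184.0], [440.0, 174.0], [461.0, 313.0], [398.0, 322.0]] [50.8809484  53.73031642 55.33207865]
407
((410.1301574707031, 290.5700378417969), (20.209562301635742, 91.97020721435547), 1.7070567607879639) [[399.0, 336.0], [401.0, 244.0], [422.0, 245.0], [419.0, 337.0]] [413.83391548 195.04579472  24.72292758]
```

View pics/w2.png

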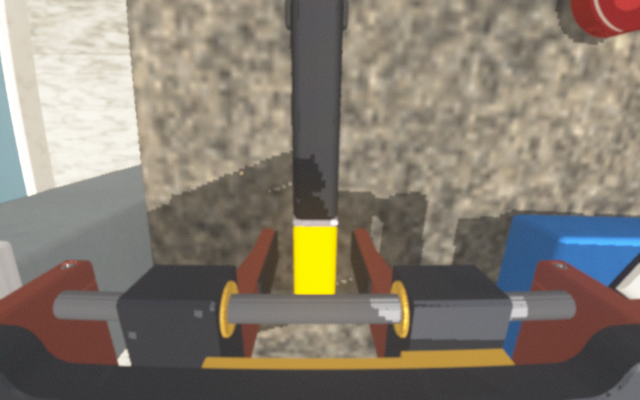

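The tool stands released on the worktop with its head at [315,255] between the jaws and the handle running up the picture. Its origin is near (411,252). I'll slide the open jaws back to tool x≈-17 and grip.

```bash
python3 -m creep '[-0.001,0.02,0.001,0,-0.002,0.05,0.001,0,-0.0028,0.074,0.001,0,-0.0028,0.074,0.001,0,-0.0028,0.074,0.001,0]' 0.6
python3 -m creep '[0,0,0,0,0,0,0,0,0,0,0,0,0,0,0,0,0,0,0,0,0,0,0,0,0,0,0,0,0,0,0,0]' 0
python3 -m creep '[0,0,0.02,0,0,0,0.05,0,0,0,0.08,0,0,0,0.08,0,0,0,0.08,0]' 0
```

```text
t: 5.65
ee_pos: [410.9, 269.7, 25.7]
orientation: [2.166, 2.275, 0.0]
ft_force: [0.4, -0.3, -1.0]
width: 52.7
grasp_force: 0.0
t: 6.32
ee_pos: [411.1, 268.7, 25.7]
orientation: [2.169, 2.273, -0.0]
ft_force: [-0.4, -1.9, 1.3]
width: 21.9
grasp_force: 30.0
t: 6.73
ee_pos: [411.9, 269.5, 106.8]
orientation: [2.168, 2.273, 0.005]
ft_force: [0.2, -0.1, -2.4]
width: 21.7
grasp_force: 30.0
```

```bash
python3 -m creep '[-0.002,-0.01,0,0.11,-0.003,-0.02,0,0.22,-0.005,-0.03,0,0.33,-0.007,-0.04,0,0.44,-0.009,-0.05,0,0.55,-0.011,-0.06,0,0.66,-0.012,-0.07,0,0.776,-0.012,-0.08,0,0.776]' 0
python3 -m creep '[0,0,0,0.12,0,0,0,0.24,0,0,0,0.36,0,0,0,0.48,0,0,0,0.6,0,0,0,0.72,0,0,0,0.777,0,0,0,0.777,0,0,0,0.777]' 0
python3 - <<'E'
from h import *
o=get_obs();print(o["ee_pos"],o["orientation"])
for n in("top","scene","wrist"):
    im,W=cloud(n);np.save(n+"W3.npy",W);np.save(n+"I3.npy",im);save(n+"3",im)
    X,Y,Z=W[...,0],W[...,1],W[...,2]
    hs=cv2.cvtColor(im,cv2.COLOR_RGB2HSV);H,S=hs[...,0],hs[...,1]
    m=(H>22)&(H<38)&(S>120)&(X>400)&(X<530)&(Y>150)&(Y<230)&(Z>60)
    print(n,m.sum())
    if m.sum()>10:
        p=W[m];r=cv2.minAreaRect(p[:,:2].astype(np.float32));print(r,p.min(0).round(1),p.max(0).round(1),cv2.boxPoints(r).round(0).tolist())
E
```

```text
t: 7.4
ee_pos: [397.6, 187.9, 104.1]
orientation: [-1.14, -2.925, 0.004]
ft_force: [0.5, 0.1, -1.0]
width: 21.7
grasp_force: 30.0
t: 8.15
ee_pos: [398.5, 188.5, 104.8]
orientation: [0.039, -3.14, 0.001]
ft_force: [0.6, 0.1, -1.8]
width: 21.8
grasp_force: 30.0
[398.48538893 188.52610179 104.83516205] [ 3.87361190e-02 -3.13977710e+00  1.03546698e-03]
top 311
((476.85009765625, 192.39218139648438), (55.79985427856445, 21.584110260009766), 0.46612781286239624) [448.9 181.4 108.9] [504.7 203.2 139.4] [[449.0, 203.0], [449.0, 181.0], [505.0, 182.0], [505.0, 203.0]]
scene 235
((487.1445617675781, 191.63494873046875), (36.67278289794922, 23.954402923583984), 2.902655601501465) [468.3 179.4 113.1] [505.8 203.6 139.9] [[468.0, 203.0], [469.0, 179.0], [506.0, 181.0], [505.0, 205.0]]
wrist 437
((451.9019470214844, 190.03250122070312), (10.625128746032715, 21.48358154296875), 3.3508198261260986) [446.5 179.6 128.7] [457.8 200.9 134.7] [[446.0, 200.0], [447.0, 179.0], [458.0, 180.0], [457.0, 201.0]]
```

Run:
```python
from h import *
for n in("top","wrist","scene"):
    im=np.load(n+"I3.npy");W=np.load(n+"W3.npy");X,Y,Z=W[...,0],W[...,1],W[...,2]
    m=(X>405)&(X<502)&(abs(Y-191)<7)&(Z>115)&(Z<150)
    if m.sum()>20:
        a=np.polyfit(X[m],Z[m],1);print(n,m.sum(),X[m].min(),X[m].max(),a[0],"z at 405,490:",np.polyval(a,[405,490]))
    B=(X>500)&(X<735)&(Y>0)&(Y<240)
    # visor front edge / lid as each camera sees it
    for nm,lo,hi in(("visor",122,140),("lid",158,174)):
        k=B&(Z>lo)&(Z<hi);print(n,nm,k.sum(),np.round(np.nanpercentile(W[k],[1,50,99],axis=0),0).tolist() if k.sum() else "")
im=np.load("sceneI3.npy")
save("c3",np.vstack([cv2.resize(im[160:320,250:500],(700,448),interpolation=2)]))
```

```text
top 199 436.50394999025116 501.93224876747024 -0.0003635003303891474 z at 405,490: [135.15907726 135.12817974]
top visor 4665 [[527.0, 20.0, 127.0], [578.0, 120.0, 131.0], [630.0, 217.0, 137.0]]
top lid 3781 [[626.0, 21.0, 162.0], [666.0, 121.0, 166.0], [709.0, 220.0, 170.0]]
wrist 1128 405.0624981778155 455.3539803985754 -0.0040237613747723345 z at 405,490: [133.27715325 132.93513353]
wrist visor 0 
wrist lid 0 
scene 93 469.2404622787863 501.9603876284007 -0.0005075365914072422 z at 405,490: [136.61404959 136.57090898]
scene visor 4521 [[527.0, 19.0, 127.0], [580.0, 106.0, 132.0], [682.0, 215.0, 138.0]]
scene lid 3141 [[627.0, 19.0, 162.0], [664.0, 103.0, 167.0], [710.0, 219.0, 170.0]]
```

View pics/c3.png

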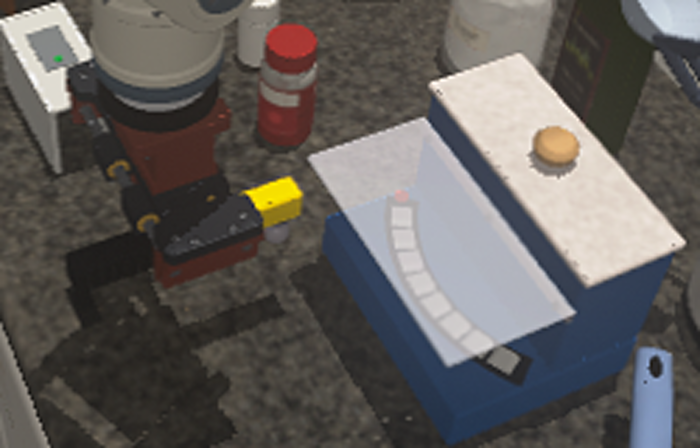

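The tool is level and aimed at the keeper. In the crop the ball is at [276,232], the red dot at [400,196], and the keys run from [402,215] to [503,362]. Keeper origin is about (628,119.5) with yaw about 1.2°. I'll lower to entry height and advance under the visor.

```bash
python3 -m creep '[0,0.001,-0.008,0,0,0.003,-0.017,0,0,0.003,-0.017,0,0,0.003,-0.017,0]' 0
python3 -m creep '[0.004,0,0,0,0.011,0,0,0,0.019,0,0,0,0.027,0,0,0,0.035,0,0,0,0.043,0,0,0,0.051,0,0,0,0.059,0,0,0,0.065,0,0,0,0.065,0,0,0]' 0
python3 -m creep '[0.006,0,0,0,0.013,0,0,0,0.02,0,0,0,0.027,0,0,0,0.034,0,0,0,0.04,0,0,0,0.0445,0,0,0,0.0445,0,0,0]' 0
python3 - <<'E'
from h import *
im,W=cloud("scene");save("c4",cv2.resize(im[210:310,340:480],(700,500),interpolation=2))
im,W=cloud("top");save("t4",im)
print(get_obs()["ee_pos"])
E
```

```text
t: 8.63
ee_pos: [398.4, 191.8, 87.8]
orientation: [0.046, -3.139, 0.001]
ft_force: [-0.5, -0.2, -2.3]
width: 22.0
grasp_force: 30.0
t: 9.47
ee_pos: [465.7, 192.1, 88.8]
orientation: [-0.045, 3.14, 0.001]
ft_force: [0.7, 0.2, -1.4]
width: 22.0
grasp_force: 30.0
t: 10.13
ee_pos: [509.7, 192.0, 88.7]
orientation: [-0.045, 3.14, 0.0]
ft_force: [0.1, 1.3, -1.6]
width: 22.1
grasp_force: 30.0
[508.41488735 191.80104209  88.51059531]
```

View pics/c4.png

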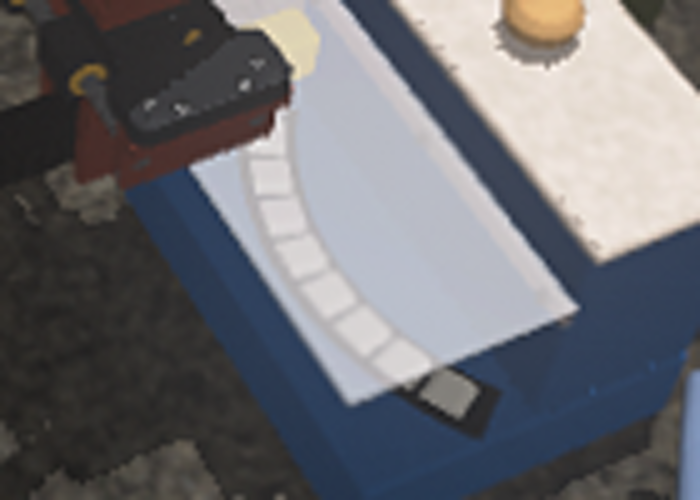

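The head is under the visor ([290,45] in the crop), with the gripper in front of the visor edge and the keys still up. Descending gently on key 1 while watching the force.

```bash
python3 - <<'E'
from h import *
c=cams.get_calibration("top");im=cv2.imread("pics/t4.png")[...,::-1]
hs=cv2.cvtColor(im.copy(),cv2.COLOR_RGB2HSV);H,S=hs[...,0].astype(int),hs[...,1]
m=np.zeros((400,640),bool);m[130:200,378:430]=1
m&=(H>18)&(H<40)&(S>20)
ys,xs=np.nonzero(m);print(len(xs),np.c_[xs,ys].min(0) if len(xs) else 0,np.c_[xs,ys].max(0) if len(xs) else 0)
n=cv2.undistortPoints(np.c_[xs,ys].reshape(-1,1,2).astype(float),np.array(c["mtx"],float),np.array(c["D"],float)).reshape(-1,2)
R=np.array(c["R"]);C=-R.T@np.array(c["t"]);d=np.c_[n,np.ones(len(n))]@R;Q=C+d*((118-C[2])/d[:,2])[:,None]
r=cv2.minAreaRect(Q[:,:2].astype(np.float32));print(cv2.boxPoints(r).round(0).tolist())
E
python3 -m creep '[0,0,-0.002,0,0,0,-0.004,0,0,0,-0.006,0,0,0,-0.007,0,0,0,-0.008,0,0,0,-0.009,0,0,0,-0.009,0]' 0
python3 -m creep '[0,0,-0.0005,0,0,0,-0.001,0,0,0,-0.0015,0,0,0,-0.002,0,0,0,-0.002,0]' 0
```

```text
2409 [378 130] [429 199]
[[500.0, 227.0], [502.0, 117.0], [652.0, 120.0], [650.0, 230.0]]
t: 10.82
ee_pos: [508.5, 191.9, 79.6]
orientation: [0.046, -3.141, 0.0]
ft_force: [0.1, -0.2, -1.5]
width: 21.9
grasp_force: 30.0
t: 11.23
ee_pos: [508.6, 191.9, 77.6]
orientation: [-0.046, 3.141, 0.0]
ft_force: [0.3, 0.4, -0.6]
width: 21.8
grasp_force: 30.0
```

```bash
python3 -m creep '[0,0,-0.0005,0,0,0,-0.001,0,0,0,-0.001,0,0,0,-0.001,0]' 0
python3 -m creep '[0,0,-0.0005,0,0,0,-0.001,0,0,0,-0.001,0,0,0,-0.001,0]' 0
python3 -m creep '[0,0,-0.0005,0,0,0,-0.001,0,0,0,-0.001,0,0,0,-0.001,0]' 0
python3 - <<'E'
from h import *
im,W=cloud("scene")
X,Y,Z=W[...,0],W[...,1],W[...,2]
c=np.hstack([cv2.resize(im[210:250,385:445],(450,300),interpolation=2)])
im2,_=cloud("top");c2=cv2.resize(im2[130:200,378:478],(450,300),interpolation=2)
save("c5",np.vstack([c,c2]))
for i in range(4):
    cams.get_image("scene");o=get_obs();print(o["ft_force"].round(2),o["moment"].round(3),o["ee_pos"].round(1))
E
```

```text
t: 11.57
ee_pos: [508.6, 191.9, 76.7]
orientation: [-0.046, 3.141, 0.0]
ft_force: [-0.2, -0.1, -0.6]
width: 21.6
grasp_force: 30.0
t: 11.9
ee_pos: [508.7, 192.0, 75.9]
orientation: [-0.046, 3.141, 0.0]
ft_force: [-1.3, -1.2, 1.3]
width: 21.4
grasp_force: 30.0
t: 12.23
ee_pos: [508.6, 192.0, 74.7]
orientation: [-0.046, 3.141, 0.0]
ft_force: [-0.4, -0.2, 4.6]
width: 21.5
grasp_force: 30.0
[-1.12 -0.09  2.78] [ 0.014 -0.193  0.014] [508.6 192.   74.7]
[-1.08  0.72  2.5 ] [ 0.04  -0.133  0.016] [508.6 191.9  74.7]
[-1.64 -0.91  2.31] [ 0.061 -0.2   -0.012] [508.6 192.   74.7]
[-1.64  0.03  3.31] [ 0.014 -0.183  0.077] [508.6 192.   74.7]
```

View pics/c5.png

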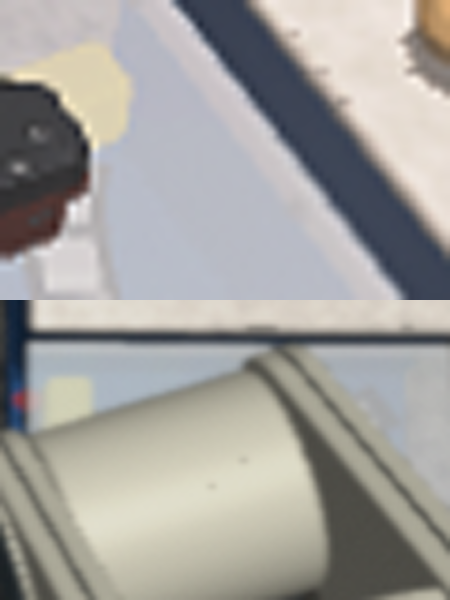

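In the scene part of the crop the head sits under the visor. In the top part its tip is at [68,375], beside the red dot at [22,400]. The force rise (+4.4 N at 74.7, after about 4 mm of soft travel) shows key 1 is home. Starting the run.

```bash
python3 -m creep '[-0.0009,-0.0017,0,0,-0.0018,-0.0034,0,0,-0.0027,-0.0051,0,0,-0.0036,-0.0069,0,0,-0.0046,-0.0086,0,0,-0.0055,-0.0105,0,0,-0.0063,-0.0123,0,0,-0.0071,-0.0142,0,0,-0.0079,-0.0161,0,0,-0.0087,-0.018,0,0]' 0
python3 - <<'E'
from h import *
for i in range(4):
    cams.get_image("scene");o=get_obs();print(o["ft_force"].round(2),o["moment"].round(3),o["ee_pos"].round(1))
E
```

```text
t: 13.37
ee_pos: [499.9, 173.8, 74.7]
orientation: [-0.046, 3.141, 0.0]
ft_force: [0.7, 0.5, 1.1]
width: 22.2
grasp_force: 30.0
[-0.82 -1.83  2.12] [-0.114 -0.363 -0.062] [499.7 173.4  74.8]
[-0.37 -0.41  1.83] [-0.201 -0.28  -0.114] [499.7 173.5  74.8]
[ 0.1  -1.58  2.23] [-0.235 -0.284 -0.063] [499.7 173.5  74.8]
[ 0.11 -1.44  2.33] [-0.192 -0.225 -0.129] [499.7 173.6  74.8]
```

```bash
python3 -m creep '[-0.0007,-0.0019,-0.0005,0,-0.0014,-0.0038,-0.001,0,-0.0021,-0.0057,-0.001,0,-0.0028,-0.0076,-0.001,0,-0.0035,-0.0096,-0.001,0,-0.0041,-0.0116,-0.001,0,-0.0047,-0.0136,-0.001,0,-0.0053,-0.0156,-0.001,0,-0.0059,-0.0175,-0.001,0,-0.0064,-0.0195,-0.001,0]' 0
python3 - <<'E'
from h import *
im,W=cloud("scene");save("s6",im)
for i in range(3):
    cams.get_image("scene");o=get_obs();print(o["ft_force"].round(2),o["moment"].round(3),o["ee_pos"].round(1))
im2,_=cloud("top");a=cv2.resize(im[210:300,370:470],(600,540),interpolation=2)
save("c6",a)
E
```

```text
t: 14.4
ee_pos: [493.2, 154.2, 73.6]
orientation: [0.046, -3.141, 0.0]
ft_force: [0.2, 2.9, 2.9]
width: 21.9
grasp_force: 30.0
[ 0.24 -0.68  2.2 ] [-0.06  -0.215 -0.088] [493.2 154.   73.7]
[ 0.32 -0.85  1.52] [-0.144 -0.242 -0.131] [493.3 154.1  73.7]
[-0.72  0.1   0.97] [-0.07  -0.226 -0.026] [493.3 154.1  73.7]
```

View pics/c6.png

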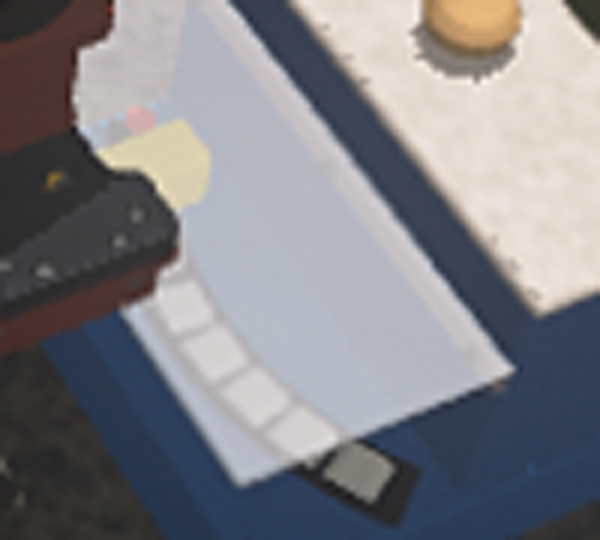

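The crop shows the head mid-run at [185,165] and the red dot behind it at [140,120]. Keys 4 to 8 are still up. The contact force levels off, so I'll check whether the tool has pitched in the grip, using its rear end in the wrist view.

```bash
cat > pitch.py <<'E'
from h import *
def ft(k=6):
    L=[]
    for i in range(k):
        cams.get_image("scene");o=get_obs();L.append(np.r_[o["ft_force"],o["moment"]])
    print("ft",np.mean(L,0).round(2),o["ee_pos"].round(1),"t",o["t"])
def pitch():
    o=get_obs();im,W=cloud("wrist");X,Y,Z=W[...,0]-o["ee_pos"][0],W[...,1]-o["ee_pos"][1],W[...,2]-o["ee_pos"][2]
    m=(X>-66)&(X<-18)&(abs(Y-X*.02)<6)&(Z>10)&(Z<50)
    if m.sum()<20: print("few",m.sum());return
    a=np.polyfit(X[m],Z[m],1);print("pitch",m.sum(),a[0].round(4),"top z at grip",np.polyval(a,[0,92]).round(1))
if __name__=="__main__": pitch();ft()
E
python3 pitch.py
```

```text
pitch 2438 0.0266 top z at grip [28.3 30.7]
ft [-0.5   0.04  1.51 -0.07 -0.25 -0.05] [493.4 154.4  73.6] t 15.0
```

Pitched up 0.03 rad in the grip, so the ball is at about 50.6, which is home level. Continuing, pressing slightly more.

```bash
python3 -m creep '[-0.0004,-0.002,-0.0005,0,-0.0009,-0.004,-0.0005,0,-0.0013,-0.006,-0.0005,0,-0.0017,-0.008,-0.0005,0,-0.0021,-0.01,-0.0005,0,-0.0024,-0.012,-0.0005,0,-0.0027,-0.014,-0.0005,0,-0.003,-0.016,-0.0005,0,-0.0033,-0.0181,-0.0005,0,-0.0035,-0.0202,-0.0005,0]' 0
python3 pitch.py
```

```text
t: 15.83
ee_pos: [489.4, 133.9, 72.9]
orientation: [0.046, -3.14, 0.0]
ft_force: [-1.0, 1.3, -0.3]
width: 21.7
grasp_force: 30.0
pitch 2432 0.029 top z at grip [28.3 30.9]
ft [ 0.09 -0.22  0.11 -0.   -0.12  0.  ] [489.8 134.1  73.1] t 16.1833
```

```bash
python3 -m creep '[-0.0002,-0.002,-0.0005,0,-0.0003,-0.0041,-0.001,0,-0.0004,-0.0061,-0.001,0,-0.0005,-0.0082,-0.001,0,-0.0006,-0.0102,-0.001,0,-0.0007,-0.0123,-0.001,0,-0.0007,-0.0143,-0.001,0,-0.0007,-0.0164,-0.001,0,-0.0007,-0.0184,-0.001,0,-0.0007,-0.0205,-0.001,0]' 0
python3 pitch.py
```

```text
t: 17.02
ee_pos: [488.8, 113.4, 71.9]
orientation: [0.046, -3.14, 0.0]
ft_force: [-0.3, 1.6, -0.1]
width: 21.9
grasp_force: 30.0
pitch 2395 0.0386 top z at grip [28.3 31.8]
ft [-0.03 -0.42 -0.67 -0.01 -0.04 -0.01] [488.9 113.6  72. ] t 17.3667
```

```bash
python3 -m creep '[0,-0.002,-0.0005,0,0.0001,-0.0041,-0.0007,0,0.0003,-0.0061,-0.0007,0,0.0005,-0.0082,-0.0007,0,0.0007,-0.0102,-0.0007,0,0.001,-0.0123,-0.0007,0,0.0012,-0.0143,-0.0007,0,0.0015,-0.0163,-0.0007,0,0.0018,-0.0184,-0.0007,0,0.0021,-0.0204,-0.0007,0]' 0
python3 - <<'E'
from pitch import *
pitch();ft(4)
im,W=cloud("scene");save("c7",cv2.resize(im[210:300,370:470],(600,540),interpolation=2))
im,W=cloud("top");cv2.imwrite("pics/t7.png",im[...,::-1])
E
```

```text
t: 18.2
ee_pos: [490.9, 93.0, 71.2]
orientation: [0.046, -3.14, 0.0]
ft_force: [-0.4, 1.6, -0.4]
width: 21.5
grasp_force: 30.0
pitch 2389 0.0432 top z at grip [28.2 32.2]
ft [-0.13  0.02 -0.4  -0.03 -0.08 -0.04] [491.   93.1  71.2] t 18.45
```

View pics/c7.png

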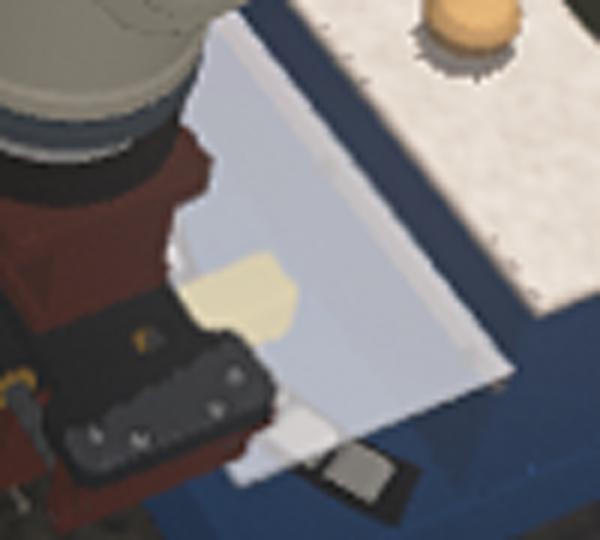

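The head is at [240,295] and keys 7 and 8 are still proud at [310,425] and [355,470]. Ball height is consistently at home level, so I'll carry on to the end.

```bash
python3 -m creep '[0.0004,-0.002,-0.0005,0,0.0008,-0.004,-0.0005,0,0.0012,-0.006,-0.0005,0,0.0016,-0.008,-0.0005,0,0.0021,-0.01,-0.0005,0,0.0026,-0.012,-0.0005,0,0.0032,-0.014,-0.0005,0,0.0038,-0.016,-0.0005,0,0.0044,-0.018,-0.0005,0,0.005,-0.0199,-0.0005,0]' 0
python3 pitch.py
python3 -m creep '[0.0007,-0.0019,-0.0005,0,0.0014,-0.0038,-0.0005,0,0.0021,-0.0057,-0.0005,0,0.0028,-0.0077,-0.0005,0,0.0035,-0.0096,-0.0005,0,0.0043,-0.0115,-0.0005,0,0.0051,-0.0134,-0.0005,0,0.0059,-0.0153,-0.0005,0,0.0067,-0.0172,-0.0005,0,0.0076,-0.019,-0.0005,0]' 0
python3 pitch.py
```

```text
t: 19.38
ee_pos: [496.1, 73.2, 70.8]
orientation: [0.046, -3.141, 0.0]
ft_force: [-0.5, 1.9, 0.7]
width: 21.8
grasp_force: 30.0
pitch 2376 0.05 top z at grip [28.2 32.9]
ft [ 0.04 -0.68 -0.76 -0.06 -0.1  -0.06] [496.1  73.3  70.8] t 19.7333
t: 20.57
ee_pos: [503.9, 54.1, 70.4]
orientation: [0.046, -3.141, 0.0]
ft_force: [-1.5, 2.6, 1.3]
width: 21.8
grasp_force: 30.0
pitch 2374 0.0579 top z at grip [28.3 33.6]
ft [ 0.41 -0.9   0.47 -0.15 -0.3  -0.08] [504.   54.3  70.4] t 20.9167
```

```bash
python3 -m creep '[0.0009,-0.0018,-0.0005,0,0.0018,-0.0036,-0.0005,0,0.0028,-0.0054,-0.0005,0,0.0038,-0.0072,-0.0005,0,0.0048,-0.0091,-0.0005,0,0.0058,-0.0109,-0.0005,0,0.0067,-0.0125,-0.0007,0,0.0072,-0.0135,-0.0009,0,0.0072,-0.0135,-0.001,0,0.0072,-0.0135,-0.001,0]' 0
python3 pitch.py
```

```text
t: 21.75
ee_pos: [511.6, 40.7, 69.6]
orientation: [-0.045, 3.14, -0.0]
ft_force: [0.5, 0.5, 2.0]
width: 22.0
grasp_force: 30.0
pitch 2366 0.0722 top z at grip [28.5 35.1]
ft [ 0.7  -1.01  2.37 -0.17 -0.54 -0.1 ] [511.4  40.9  69.6] t 22.1
```

Pressing key 8 a touch more. Then I'll lift only a few mm, draw back from under the visor, and check the keys.

```bash
python3 -m creep '[0,0,-0.0004,0,0,0,-0.0008,0,0,0,-0.0008,0]' 0
python3 -m creep '[0,0,0.002,0,0,0,0.004,0,0,0,0.007,0,0,0,0.007,0]' 0
python3 -m creep '[-0.004,0,0,0,-0.011,0,0,0,-0.019,0,0,0,-0.027,0,0,0,-0.035,0,0,0,-0.043,0,0,0,-0.051,0,0,0,-0.059,0,0,0,-0.067,0,0,0,-0.075,0,0,0]' 0
python3 -m creep '[-0.008,0,0,0,-0.016,0,0,0,-0.024,0,0,0,-0.032,0,0,0,-0.04,0,0,0,-0.048,0,0,0,-0.05,0,0,0,-0.05,0,0,0]' 0
python3 - <<'E'
from pitch import *
pitch()
im0=np.load("sceneI.npy").astype(float);W0=np.load("sceneW.npy")
im,W=cloud("scene");save("s8",im);np.save("sceneI8.npy",im)
c=cams.get_calibration("scene");K=np.array(c["mtx"],float);D=np.array(c["D"],float);R=np.array(c["R"],float);t=np.array(c["t"],float)
def px(p): return cv2.projectPoints(np.array(p,float).reshape(-1,1,3),R,t,K,D)[0].reshape(-1,2)
ks=[(-25,73),(-35,54),(-41,33),(-45,11),(-45,-11),(-41,-33),(-35,-54),(-25,-73)]
for i,(a,b) in enumerate(ks):
    w=np.array([628+a-.021*b,119.5+.021*a+b])
    q=px([[*w,55],[*w,51]])
    u,v=np.round(q[0]).astype(int)
    s=np.s_[v-2:v+3,u-2:u+3]
    print(i+1,q.round(1).tolist(),im0[s].mean((0,1)).round(),im[s].astype(float).mean((0,1)).round(),"depth",np.round(W0[s][...,2].mean()),np.round(W[s][...,2].mean()))
# image shift of key row between before and after: phase of local patches
g0=cv2.cvtColor(np.load("sceneI.npy"),cv2.COLOR_RGB2GRAY);g1=cv2.cvtColor(im,cv2.COLOR_RGB2GRAY)
for i,(a,b) in enumerate(ks):
    w=np.array([628+a-.021*b,119.5+.021*a+b]);u,v=np.round(px([[*w,54]])[0]).astype(int)
    T=cv2.resize(g0[v-6:v+7,u-6:u+7],None,fx=8,fy=8,interpolation=2);I=cv2.resize(g1[v-10:v+11,u-10:u+11],None,fx=8,fy=8,interpolation=2)
    r=cv2.matchTemplate(I,T,cv2.TM_CCOEFF_NORMED);_,mx,_,l=cv2.minMaxLoc(r);print(i+1,"shift px",(l[0]-32)/8,(l[1]-32)/8,round(mx,2))
E
```

```text
t: 22.35
ee_pos: [511.0, 41.0, 68.5]
orientation: [0.046, -3.141, -0.0]
ft_force: [0.9, 0.0, 1.9]
width: 21.6
grasp_force: 30.0
t: 22.68
ee_pos: [510.9, 40.9, 75.9]
orientation: [0.046, -3.141, -0.0]
ft_force: [0.2, 0.4, -1.3]
width: 21.9
grasp_force: 30.0
t: 23.52
ee_pos: [435.3, 40.9, 75.7]
orientation: [-0.046, 3.141, -0.0]
ft_force: [0.2, -1.0, -1.6]
width: 22.1
grasp_force: 30.0
t: 24.18
ee_pos: [385.4, 40.9, 75.7]
orientation: [0.046, -3.141, 0.0]
ft_force: [0.4, 0.4, 0.0]
width: 21.9
grasp_force: 30.0
pitch 2365 0.0769 top z at grip [28.4 35.5]
1 [[392.4, 236.7], [392.2, 237.9]] [207. 202. 202.] [191. 187. 187.] depth 132.0 132.0
2 [[392.8, 244.4], [392.6, 245.5]] [205. 201. 201.] [188. 185. 185.] depth 132.0 133.0
3 [[395.4, 252.3], [395.2, 253.5]] [205. 200. 202.] [189. 185. 187.] depth 132.0 132.0
4 [[399.1, 260.5], [398.8, 261.7]] [205. 201. 201.] [193. 190. 190.] depth 132.0 nan
5 [[404.5, 268.3], [404.2, 269.4]] [204. 200. 200.] [190. 187. 187.] depth 132.0 132.0
6 [[411.7, 275.6], [411.4, 276.7]] [205. 201. 201.] [194. 191. 191.] depth 133.0 133.0
7 [[419.6, 282.4], [419.3, 283.5]] [205. 201. 201.] [194. 191. 191.] depth 133.0 133.0
8 [[428.8, 287.8], [428.4, 288.9]] [124. 121. 116.] [117. 115. 110.] depth 56.0 52.0
1 shift px 0.125 1.0 0.58
2 shift px -0.125 -0.625 0.67
3 shift px -0.375 -0.625 0.65
4 shift px -0.75 -0.625 0.79
5 shift px -0.875 -0.625 0.83
6 shift px -1.125 -0.625 0.63
7 shift px 0.125 0.0 0.95
8 shift px -1.125 0.25 0.82
```

Key 8's depth dropped by 4 mm, so it is home, and all the keys changed shade. I'll check keys 1–7 by sub-pixel shift against a control patch, using key 8 as the reference.

Run:
```python
from h import *
g0=cv2.cvtColor(np.load("sceneI.npy"),cv2.COLOR_RGB2GRAY).astype(np.float32);g1=cv2.cvtColor(np.load("sceneI8.npy"),cv2.COLOR_RGB2GRAY).astype(np.float32)
c=cams.get_calibration("scene");K=np.array(c["mtx"],float);D=np.array(c["D"],float);R=np.array(c["R"],float);t=np.array(c["t"],float)
ks=[(-25,73),(-35,54),(-41,33),(-45,11),(-45,-11),(-41,-33),(-35,-54),(-25,-73)]
def px(a,b,z): return cv2.projectPoints(np.array([628+a-.021*b,119.5+.021*a+b,z]).reshape(1,1,3),R,t,K,D)[0].ravel()
for nm,a,b,z in [(i+1,*k,53) for i,k in enumerate(ks)]+[("dot",-14,92,50),("deck",-70,60,50),("visorcorner",-100,-95,128),("knob",40,0,180)]:
    u,v=np.round(px(a,b,z)).astype(int);h=7
    A=g0[v-h:v+h+1,u-h:u+h+1]
    best=min((( np.linalg.lstsq(np.c_[B.ravel(),np.ones(B.size)],A.ravel(),rcond=None)[1][0],du,dv) for du in np.arange(-1.5,1.51,.25) for dv in np.arange(-1,2.6,.2)
      for B in [cv2.getRectSubPix(g1,(2*h+1,2*h+1),(float(u+du),float(v+dv)))]))
    print(nm,(u,v),"shift",round(best[1],2),round(best[2],2),"rms",round((best[0]/A.size)**.5,1),"std",A.std().round(1),"mean",A.mean().round(0),g1[v-h:v+h+1,u-h:u+h+1].mean().round(0))
# depth of key8 per-pixel, both
```

```text
1 (np.int64(392), np.int64(237)) shift 0.0 0.8 rms 11.4 std 13.1 mean 184.0 167.0
2 (np.int64(393), np.int64(245)) shift 0.0 -0.6 rms 9.6 std 13.7 mean 187.0 173.0
3 (np.int64(395), np.int64(253)) shift -0.25 -0.4 rms 9.8 std 16.9 mean 187.0 172.0
4 (np.int64(399), np.int64(261)) shift -0.5 -0.6 rms 9.4 std 23.7 mean 185.0 170.0
5 (np.int64(404), np.int64(269)) shift -0.5 -0.4 rms 9.2 std 25.3 mean 184.0 169.0
6 (np.int64(412), np.int64(276)) shift -0.75 -0.4 rms 9.0 std 12.1 mean 189.0 173.0
7 (np.int64(419), np.int64(283)) shift 0.25 -0.0 rms 15.0 std 53.1 mean 159.0 143.0
8 (np.int64(429), np.int64(288)) shift -0.5 0.2 rms 22.8 std 49.0 mean 92.0 75.0
dot (np.int64(392), np.int64(231)) shift 0.0 1.0 rms 9.7 std 9.9 mean 183.0 161.0
deck (np.int64(377), np.int64(249)) shift 1.5 2.2 rms 17.6 std 47.5 mean 85.0 88.0
visorcorner (np.int64(408), np.int64(290)) shift 0.0 -0.0 rms 1.0 std 52.2 mean 93.0 89.0
knob (np.int64(447), np.int64(212)) shift 0.0 -0.0 rms 0.8 std 33.0 mean 156.0 149.0
```

Run:
```python
from h import *
P=[(392,237),(393,245),(395,253),(399,261),(404,269),(412,276),(420,283),(428,288)]
I={n:cv2.imread(f"pics/{n}.png")[...,::-1].astype(float) for n in("scene","scene3","s6","s8")}
for n,im in I.items(): print(n,[tuple(im[v-1:v+2,u-1:u+2].mean((0,1)).round().astype(int)) [0] for u,v in P])
# profile across the row for each key, perpendicular (roughly down-left/up-right), before vs after
for k,(u,v) in enumerate(P):
    for n in("scene3","s8"):
        print(k+1,n,I[n][v,u-14:u+15,1].astype(int).tolist())
```

```text
scene [np.int64(206), np.int64(205), np.int64(206), np.int64(205), np.int64(205), np.int64(205), np.int64(205), np.int64(124)]
scene3 [np.int64(208), np.int64(208), np.int64(209), np.int64(208), np.int64(207), np.int64(207), np.int64(208), np.int64(126)]
s6 [np.int64(191), np.int64(77), np.int64(64), np.int64(212), np.int64(211), np.int64(211), np.int64(212), np.int64(128)]
s8 [np.int64(196), np.int64(196), np.int64(197), np.int64(197), np.int64(197), np.int64(197), np.int64(197), np.int64(119)]
1 scene3 [181, 181, 182, 182, 182, 182, 182, 181, 182, 173, 170, 175, 204, 203, 202, 202, 203, 203, 204, 178, 171, 181, 183, 183, 183, 182, 182, 182, 182]
1 s8 [61, 61, 73, 112, 113, 111, 110, 156, 174, 165, 162, 168, 193, 192, 192, 192, 192, 192, 193, 161, 163, 171, 173, 173, 173, 172, 172, 172, 172]
2 scene3 [142, 181, 184, 182, 181, 181, 182, 182, 183, 172, 170, 181, 204, 203, 203, 203, 203, 203, 203, 179, 171, 182, 182, 182, 183, 184, 183, 183, 183]
2 s8 [117, 172, 174, 172, 172, 172, 172, 172, 173, 162, 160, 177, 193, 192, 192, 192, 192, 192, 186, 161, 163, 173, 172, 173, 173, 173, 174, 
[... 1067 characters left out ...]
, 141, 171, 176, 173, 169, 163, 161, 168, 185, 195, 194, 193, 193, 193, 194, 190, 174, 163, 162, 164, 168, 172, 174, 173, 173, 173, 173]
7 scene3 [181, 183, 183, 182, 182, 180, 174, 170, 174, 184, 197, 203, 203, 203, 203, 203, 205, 208, 212, 206, 170, 146, 124, 80, 51, 54, 62, 64, 64]
7 s8 [172, 173, 173, 173, 172, 170, 165, 162, 163, 165, 183, 193, 193, 193, 193, 194, 196, 188, 173, 163, 151, 132, 84, 61, 50, 53, 59, 59, 60]
8 scene3 [165, 150, 114, 76, 57, 43, 39, 48, 44, 45, 103, 115, 123, 123, 123, 122, 122, 122, 125, 129, 129, 93, 41, 43, 43, 44, 56, 63, 63]
8 s8 [156, 142, 108, 71, 53, 40, 38, 40, 40, 40, 39, 36, 88, 117, 117, 116, 116, 118, 121, 49, 39, 41, 41, 41, 40, 42, 52, 58, 59]
```

Run:
```python
from h import *
P=[(392,237),(393,245),(395,253),(399,261),(404,269),(412,276),(420,283),(428,288)]
I={n:cv2.imread(f"pics/{n}.png")[...,1].astype(float) for n in("scene3","s8")}
for k,(u,v) in enumerate(P):
    for n in I: print(k+1,n,(I[n][v-7:v+8,u-1:u+2].mean(1)/(1 if n!="s8" else .95)).astype(int).tolist())
```

```text
1 scene3 [172, 172, 172, 176, 203, 202, 202, 202, 206, 209, 199, 177, 203, 202, 202]
1 s8 [171, 171, 171, 170, 171, 190, 203, 202, 200, 187, 169, 169, 172, 190, 202]
2 scene3 [206, 209, 202, 177, 202, 202, 202, 203, 206, 209, 199, 174, 199, 201, 197]
2 s8 [201, 190, 169, 169, 173, 192, 202, 202, 199, 184, 169, 170, 171, 183, 200]
3 scene3 [206, 209, 199, 179, 202, 202, 202, 202, 205, 209, 203, 184, 182, 191, 183]
3 s8 [200, 184, 169, 169, 174, 192, 202, 201, 203, 195, 169, 171, 171, 173, 179]
4 scene3 [205, 205, 195, 186, 204, 204, 204, 204, 205, 206, 203, 187, 173, 178, 176]
4 s8 [192, 177, 170, 171, 178, 197, 204, 203, 204, 196, 177, 171, 171, 171, 172]
5 scene3 [201, 199, 190, 193, 203, 204, 203, 204, 203, 200, 194, 182, 173, 174, 177]
5 s8 [184, 170, 171, 170, 180, 196, 203, 203, 204, 197, 180, 170, 171, 174, 177]
6 scene3 [178, 178, 189, 201, 203, 203, 203, 203, 204, 204, 203, 194, 176, 171, 174]
6 s8 [175, 172, 171, 174, 191, 202, 203, 203, 203, 198, 184, 172, 170, 170, 174]
7 scene3 [176, 178, 195, 203, 203, 204, 203, 203, 205, 200, 157, 88, 43, 48, 59]
7 s8 [176, 172, 170, 185, 199, 203, 203, 203, 205, 198, 142, 62, 41, 49, 58]
8 scene3 [183, 167, 116, 115, 119, 121, 122, 122, 122, 121, 100, 55, 40, 49, 60]
8 s8 [182, 168, 97, 42, 84, 105, 122, 122, 122, 124, 105, 55, 39, 47, 59]
```

The gaps between all eight keys widened alike and their top edges dropped by the same ~1.2 px, matching key 8's measured 4 mm. All eight are home. Now I'll set the tool down clear of the keeper.

```bash
python3 -m creep '[0.002,0.012,0,0,0.005,0.036,0,0,0.008,0.064,0,0,0.01,0.094,0,0,0.012,0.124,0,0,0.014,0.154,0,0,0.015,0.184,0,0,0.015,0.208,0,0,0.015,0.219,0,0,0.015,0.219,0,0]' 0
python3 -m creep '[0,0,-0.01,0,0,0,-0.022,0,0,0,-0.034,0,0,0,-0.04,0,0,0,-0.042,0,0,0,-0.044,0,0,0,-0.046,0,0,0,-0.048,0,0,0,-0.0495,0,0,0,-0.0495,0]' 0
python3 pitch.py
```

```text
t: 25.12
ee_pos: [401.9, 262.1, 75.7]
orientation: [-0.05, 3.14, 0.001]
ft_force: [-0.6, -0.3, -1.1]
width: 21.9
grasp_force: 30.0
t: 25.95
ee_pos: [402.7, 260.5, 27.0]
orientation: [-0.046, 3.138, 0.002]
ft_force: [2.7, -0.6, 1.9]
width: 22.2
grasp_force: 30.0
pitch 2417 0.0231 top z at grip [28.6 30.7]
ft [ 3.68 -0.14  5.27 -0.   -0.24 -0.01] [402.2 260.5  26.8] t 26.3
```

Nearly level. A little lower, then release and lift clear.

```bash
python3 -m creep '[0,0,-0.0005,0,0,0,-0.001,0,0,0,-0.001,0]' 0
python3 -m creep '[0,0,0,0,0,0,0,0,0,0,0,0,0,0,0,0,0,0,0,0,0,0,0,0]' 0.8
python3 pitch.py
python3 -m creep '[0,0,0.01,0,0,0,0.03,0,0,0,0.06,0,0,0,0.1,0,0,0,0.12,0,0,0,0.12,0,0,0,0.12,0,0,0,0.12,0]' 0.8
python3 - <<'E'
from h import *
for n in("top","wrist"):
    im,W=cloud(n);X,Y,Z=W[...,0],W[...,1],W[...,2]
    m=(X>325)&(X<512)&(abs(Y-261)<8)&(Z>40)&(Z<75)
    if m.sum()>20:
        a=np.polyfit(X[m],Z[m],1);b=np.polyfit(X[m],Y[m],1);print(n,m.sum(),X[m].min().round(),X[m].max().round(),"slope",a[0].round(4),"z",np.polyval(a,[320,500]).round(1),"y",Y[m].mean().round(1),get_obs()["width"])
E
```

```text
t: 26.55
ee_pos: [402.2, 260.6, 25.7]
orientation: [-0.046, 3.139, 0.002]
ft_force: [4.0, -0.0, 5.7]
width: 21.9
grasp_force: 30.0
t: 27.05
ee_pos: [400.9, 259.8, 25.0]
orientation: [0.046, -3.141, 0.0]
ft_force: [0.2, -0.3, -0.1]
width: 58.4
grasp_force: 0.0
pitch 2512 0.0003 top z at grip [28.9 29. ]
ft [ 0.22  0.15 -0.09  0.01 -0.    0.  ] [401.2 259.9  25.2] t 27.4
t: 28.07
ee_pos: [400.6, 259.6, 144.8]
orientation: [0.046, -3.141, 0.001]
ft_force: [0.3, -0.6, 0.5]
width: 69.9
grasp_force: 0.0
top 161 336.0 510.0 slope -0.0077 z [57.4 56. ] y 261.8 69.83763864563238
wrist 2818 333.0 494.0 slope -0.0008 z [53.8 53.6] y 261.0 70.41099238138393
```

The tool stands level and released, clear of the keeper, so I'm handing in.

```bash
python3 -c "
from workcell import ticket
print(ticket.close_job())"
```

```text
the job is handed in; nothing more can be done
None
```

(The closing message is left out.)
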